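Set out the aroma samples on their coasters

ROBOT

A 6-joint arm with a two-finger parallel gripper is mounted at the origin on the work surface. World frame = base frame: x ahead of the robot, y to its left, z up, the work surface at z = 0. Lengths are in mm, angles in rad, forces in N, time in s.
With the tool pointing down it reaches from about 275 to 1000 mm from the base axis. Payload 8.4 kg.
Tool frame: the origin (TCP) lies on the centre line of the jaws, within the pads' length; the fingertips stand r.tip_reach ahead of it and the grasp point (between the pads) lies 3 mm ahead of it (r.tip_reach is the distance from the TCP to the fingertips, in mm); z points along the fingers, y is the direction in which the jaws open and shut (so a half turn about z gives the same grasp; the last joint's range is limited). The gripper opens to 85 mm and grips with 20 to 120 N. Pads are 22 mm wide; open, the fingers measure 114 mm over their backs; the gripper's body (76 mm by 85 mm) begins 54 mm behind the grasp point. The pads swing forward as they close: fully open they stand 13 mm farther back than shut.
Start: joints at [1.317, 0.353, 1.633, -0, 1.155, -0.002], TCP at [155.716, 605.294, 253.281] pointing down, gripper open.
Joint ranges: [-2.63, 2.63], [-0.92, 2.1], [0.06, 2.66], [-1.3, 4.44], [0, 2.69], [-3.02, 3.02]. Speed limits (rad/s): [2.22, 2.22, 2.79, 3.14, 3.14, 3.14].

INTERFACE

Orientations are given as [roll, pitch, yaw] about the fixed x, y, z axes, in that order (R = Rz(yaw) Ry(pitch) Rx(roll)).
In Python, from rig import sense, optics, r, nets gives the robot as it stands. The module is installed in compiled form; this text tells all that it offers.
- The arm moves only by the tool carry_out, never from a script. Its argument "increments" is a list that holds one entry, the list of rows, each a list of 6 numbers: the shift along the tool's x, y, z normalised to -1 to 1, where 1 is 40 cm, then the turn, a rotation vector about the tool's x, y, z normalised to -1 to 1, where 1 is 60 degrees. A call has 1 to 5 rows; each row is the pose to reach, as a shift and turn from the pose commanded when the call began, along the tool's axes at that moment; what a row does not reach only later rows make up. A row lasts 1/12 s, in which the tool goes at most 41.7 mm and 7.16 degrees, less where a joint would pass 70% of its speed; a pose out of reach is approached as far as the arm can. A call with a number of a shift or a turn outside -1 to 1 is refused whole. A call with a gripper value outside its range is refused whole. "hand" is the closure, from 0 (fully open) to 1 (shut), set as the call begins (left out, the last holds). The fingers move at their own pace and stop on an object; "squeeze" is the grip in N (left out, the last holds). Time passes only in rows, so rows that repeat a pose let the fingers close. It gives the time, the measured TCP pose, the force and the opening at its end, in the units of the state.
- sense(): the state, without advancing time (a new reading comes with each control period).
- optics.grab_frame(name): name is "scene" or "top" or "wrist"; returns a dict with "img" (384x512x3 uint8, red, green, blue), "range_z" (384x512 float32, mm along the optical axis (not along the pixel's ray), 0 where there is no reading), "fov_y" (degrees; the focal length in pixels is half the picture's height over the tangent of half this angle, whatever the lens; pixels are square), "cx", "cy" (the principal point, pixels), "R" (3x3) and "t" (3): a world point X has camera coordinates R X + t. Camera axes: x right, y down, z forward; pixel columns grow to the right and rows downward; lengths in mm; the calibration is good to about 2 mm. A picture is of the moment at which its call begins.
- r.sign_off(): hands the job in, once; it reports no verdict.
Trained networks look in the newest picture that a camera, given by its name, has taken for a name from the list of things; names that differ only in an ending like _2 or _b are one class to them, and where a whole thing is asked for, a point or a joint stands for the part that bears it (a point fixed in the world has none). Each returns a list of dicts, best first, with "confidence" (0 to 1); they miss things now and then, are a little off and sometimes report something else, mostly with a low value. They report only what shows in the picture. A call takes as long as a camera call.
- nets.trace(target, camera): "mask" (384x512 bool, what is visible of it).
- nets.tip_of(target, camera): "point" ([x, y, z] in mm, in world coordinates, good to about 4 mm: a listed point, or the origin of a listed thing).
The state is a dict: "clock": time; "qpos": joint angles; "qvel": joint speeds; "joint_efforts": joint torques, N m; "eef_pos": TCP position; "tcp_rot": TCP orientation; "contact_force": force on the tool from outside, world axes, zero at the start; "wrist_torque": the same for the moment, N m; "opening": opening from 0.0 (shut) to 1.0 (fully open).
Only numpy, scipy, OpenCV 4.12 (cv2) and the standard library are available. Lean on these libraries where they do the work, as an engineer would, in place of code of your own. Each camera call takes 0.05 s, during which the arm holds its last target.

TASK

Set out the smelling test: stand each of the four narrow-necked amber bottles upright in the middle of the cork coaster of its own size rank (smallest bottle on the smallest coaster, and so on up to the largest on the largest), one after another from the smallest to the largest. Set every bottle down gently rather than dropping it, do not tip any over, and leave the two squat wide-mouthed jars where they stand.

Things in the scene. Friction and masses are not known exactly. Their poses are not given: they have to be found in the camera images.
- bottle_small: the smallest of four narrow-necked amber bottles: body diameter 40 mm, height 105 mm, about 90 g (up to 40 % more or less), upright, loose. Can be lifted by its firm black screw cap: 28 mm in diameter, the top 18 mm; below it a 24 mm neck down to 30 mm below the top, then the shoulder. Origin: centre of the underside; z up the axis
- bottle_medium: the second smallest of four narrow-necked amber bottles: body diameter 49 mm, height 118 mm, about 150 g (up to 40 % more or less), upright, loose. Can be lifted by its firm black screw cap: 28 mm in diameter, the top 18 mm; below it a 24 mm neck down to 30 mm below the top, then the shoulder. Origin: centre of the underside; z up the axis
- bottle_large: the second largest of four narrow-necked amber bottles: body diameter 58 mm, height 131 mm, about 220 g (up to 40 % more or less), upright, loose. Can be lifted by its firm black screw cap: 28 mm in diameter, the top 18 mm; below it a 24 mm neck down to 30 mm below the top, then the shoulder. Origin: centre of the underside; z up the axis
- bottle_largest: the largest of four narrow-necked amber bottles: body diameter 67 mm, height 144 mm, about 300 g (up to 40 % more or less), upright, loose. Can be lifted by its firm black screw cap: 28 mm in diameter, the top 18 mm; below it a 24 mm neck down to 30 mm below the top, then the shoulder. Origin: centre of the underside; z up the axis
- coaster_small: the smallest of four flat round cork coasters, 56 mm in diameter, 5 mm thick, fixed to the table. Origin: centre of its underside (on the table); its top is 5 mm above; z up
- coaster_medium: the second smallest of four flat round cork coasters, 69 mm in diameter, 5 mm thick, fixed to the table. Origin: centre of its underside (on the table); its top is 5 mm above; z up
- coaster_large: the second largest of four flat round cork coasters, 83 mm in diameter, 5 mm thick, fixed to the table. Origin: centre of its underside (on the table); its top is 5 mm above; z up
- coaster_largest: the largest of four flat round cork coasters, 98 mm in diameter, 5 mm thick, fixed to the table. Origin: centre of its underside (on the table); its top is 5 mm above; z up
- jar_a: one of two identical squat wide-mouthed amber jars, to be left alone: 62 mm in diameter, 72 mm high, with a black lid 60 mm wide (no neck). Loose. Origin: centre of the underside; z up
- jar_b: one of two identical squat wide-mouthed amber jars, to be left alone: 62 mm in diameter, 72 mm high, with a black lid 60 mm wide (no neck). Loose. Origin: centre of the underside; z up

How it is judged:
By the outcome, as a careful person would: the job done as asked, in the order asked, and still so for the second after the job is handed in, with the robot touching nothing.
It also fails if it takes over 120 s, if anything falls off the work surface, if the arm or the gripper's body presses on something with over 40 N, if the wrist force passes 120 N, or if a joint passes its speed limit or range.

## Working session

There is one attempt and no reset: what is moved stays moved. The work goes in short steps, Python scripts to look and compute and a tool call to move; the robot and the scene stay as the last step left them, time stands still between calls to the robot, and variables do not carry over. Pictures are saved under pics/ and viewed, and the job is handed in when it is done.

Besides the shell and the picture viewer there is one more tool, called after ">>>" by a JSON object that holds its "fn" and its "kwargs". carry_out: Moves the arm, as the interface text tells. Its arguments: {"type":"object","properties":{"increments":{"type":"array","items":{"type":"array","items":{"type":"array","items":{"type":"number","minimum":-1,"maximum":1}}}},"hand":{"type":"number"},"squeeze":{"type":"number"}},"required":["increments"]}

```bash
mkdir -p pics; python3 - <<'E'
from rig import sense, optics, r, nets
import cv2,numpy as np
print(sense()); print(r.tip_reach)
for c in ["scene","top"]:
    f=optics.grab_frame(c); cv2.imwrite(f"pics/{c}0.png",cv2.cvtColor(f["img"],cv2.COLOR_RGB2BGR))
    print(c,f["fov_y"],f["cx"],f["cy"],f["R"].tolist(),f["t"])
    for n in ["bottle_small","bottle_medium","bottle_large","bottle_largest","coaster_small","coaster_medium","coaster_large","coaster_largest","jar_a"]:
        print(n,[(np.round(d["point"],0).tolist(),round(d["confidence"],2)) for d in nets.tip_of(n,c)])
E
```

```text
{'clock': 0.0, 'qpos': array([ 1.31659290e+00,  3.53652482e-01,  1.63413751e+00,  2.09855208e-05,
        1.15520924e+00, -2.38420312e-03]), 'qvel': array([-1.84206316e-04, -6.23842844e-04,  2.55434167e-04, -1.08353877e-03,
        1.92343560e-04,  5.90411722e-05]), 'joint_efforts': array([ 1.80521431e-03, -6.05228519e+01, -3.42083967e+01,  3.30432522e-04,
        8.89875664e-03, -6.81780733e-06]), 'eef_pos': array([155.60002458, 604.85575404, 252.55751477]), 'tcp_rot': array([-3.14018613e+00, -2.25407839e-05,  2.88976493e+00]), 'contact_force': array([-0.33649966, -0.190342  ,  0.51617102]), 'wrist_torque': array([-0.01918095, -0.01156963, -0.00515514]), 'opening': 0.9973619802146011}
22.0
scene 52.76748327522363 260.5516659882432 190.20210765932916 [[0.2568556007257345, 0.9664492346800949, -0.0010378641918860011], [0.6593802208107699, -0.17603003154122251, -0.730911179555448], [-0.7065712453669215, 0.18705428298185245, -0.6824718092630512]] [-127.05876989 -328.92253468 1470.71165374]
bottle_small [([455.0, 232.0, -1.0], 0.71)]
bottle_medium [([456.0, 390.0, -1.0], 0.97)]
bottle_lar
[... 472 characters left out ...]
775 [[0.005003357613239237, -0.9998605170489852, 0.01593464336375402], [-0.9882794596806912, -0.007375414958461524, -0.15247725347549784], [0.1525735101052432, -0.014984982506712876, -0.988178513383811]] [ -11.00305439  532.17604333 1062.08146094]
bottle_small [([456.0, 229.0, 2.0], 0.64)]
bottle_medium [([460.0, 394.0, 0.0], 0.86), ([452.0, 229.0, -2.0], 0.2)]
bottle_large [([600.0, -326.0, 2.0], 0.93)]
bottle_largest [([622.0, -157.0, -1.0], 0.6)]
coaster_small [([452.0, -70.0, -0.0], 0.72)]
coaster_medium [([466.0, -229.0, 4.0], 0.55)]
coaster_large [([451.0, -411.0, 3.0], 0.82)]
coaster_largest [([429.0, 83.0, 5.0], 0.92)]
jar_a [([625.0, 155.0, -2.0], 0.92), ([610.0, 330.0, 2.0], 0.58)]
```

View pics/scene0.png

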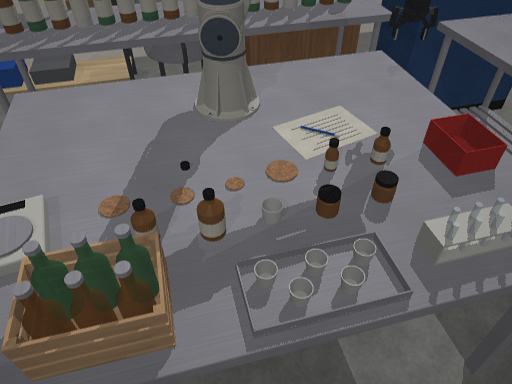

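View pics/top0.png

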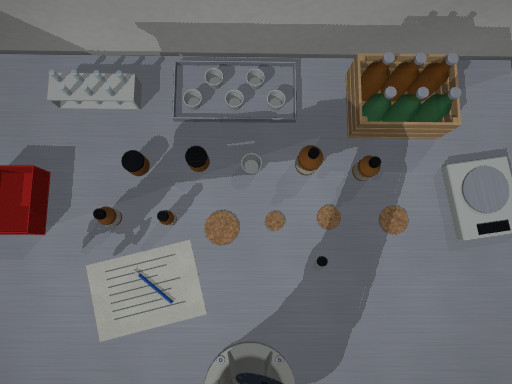

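Four bottles stand in a spread-out layout: small ≈(166,218) and medium ≈(107,215) on the left of the top view, largest ≈(310,158) and large ≈(369,167) on the right. The coasters run along row ~220 at columns 222, 275, 328 and 394. Next I'll measure them precisely.

```bash
cat > h.py <<'E'
from rig import sense, optics, r, nets
import cv2,numpy as np
def K(f): return 192/np.tan(np.radians(f["fov_y"]/2))
def cloud(f):
    fl=K(f); v,u=np.mgrid[0:384,0:512]; z=f["range_z"]
    P=np.stack([(u-f["cx"])/fl*z,(v-f["cy"])/fl*z,z],-1)
    return (P-f["t"])@f["R"]   # R^T (P-t)
def plane(f,uv,h):
    fl=K(f); d=np.c_[(uv[:,0]-f["cx"])/fl,(uv[:,1]-f["cy"])/fl,np.ones(len(uv))]@f["R"]
    o=-f["R"].T@f["t"]; s=(h-o[2])/d[:,2]; return o+s[:,None]*d
def proj(f,X):
    p=f["R"]@np.array(X,float)+f["t"]; return K(f)*p[:2]/p[2]+[f["cx"],f["cy"]]
E
python3 - <<'E'
from h import *
B={"bottle_small":(456,230,105,40),"bottle_medium":(458,392,118,49),"bottle_large":(599,-324,131,58),"bottle_largest":(621,-158,144,67)}
C={"coaster_small":(454,-70,56),"coaster_medium":(465,-226,69),"coaster_large":(458,-413,83),"coaster_largest":(431,85,98)}
for c in ["scene","top"]:
    f=optics.grab_frame(c); P=cloud(f); im=f["img"].astype(int); ok=f["range_z"]>0
    for n,(x,y,D) in C.items():
        m=[d for d in nets.trace(n,c)]
        for d in m:
            ys,xs=np.nonzero(d["mask"])
            Q=plane(f,np.c_[xs,ys],5)[:,:2].astype(np.float32)
            if np.hypot(*(Q.mean(0)-[x,y]))<40:
                (cc,rr)=cv2.minEnclosingCircle(Q); print(c,n,round(d["confidence"],2),"centroid",Q.mean(0).round(1),"circ",np.round(cc,1),"D",round(2*rr,1),"true",D,"areaD",0); break
    for n,(x,y,h,D) in B.items():
        s=ok&(np.hypot(P[...,0]-x,P[...,1]-y)<40)&(P[...,2]>h-5)&(P[...,2]<h+30)
        q=P[s]
        # dark pixels -> top of cap on plane h
        dk=(im.max(-1)<70)&s&(abs(P[...,2]-h)<6)
        ys,xs=np.nonzero(dk)
        if len(xs)>3:
            Q=plane(f,np.c_[xs,ys],h)[:,:2].astype(np.float32);cc,rr=cv2.minEnclosingCircle(Q)
            print(c,n,len(q),"zmax",q[:,2].max().round(1),"zmed",np.median(P[dk][:,2]).round(1),"mean",Q.mean(0).round(1),"circ",np.round(cc,1),round(2*rr,1))
        bb=ok&(np.hypot(P[...,0]-x,P[...,1]-y)<60)&(P[...,2]>8)
        print("   near pts extent",P[bb].min(0).round(0),P[bb].max(0).round(0))
    s=ok&(P[...,2]>20)&(P[...,0]>650)&(P[...,0]<1000)&(P[...,1]<-200)&(P[...,1]>-600)
    print("crate",P[s].min(0).round(),P[s].max(0).round())
E
```

```text
scene coaster_small 0.65 centroid [455.6 -68.8] circ [455.2 -68.7] D 60.8 true 56 areaD 0
scene coaster_large 0.61 centroid [ 462.1 -409.4] circ [ 462.  -408.9] D 83.0 true 83 areaD 0
scene coaster_largest 0.6 centroid [436.8  79.9] circ [434.8  80.3] D 101.8 true 98 areaD 0
scene bottle_small 51 zmax 107.0 zmed 103.5 mean [460.3 228.4] circ [460.9 228.3] 33.2
   near pts extent [443. 209.   8.] [479. 248. 107.]
scene bottle_medium 51 zmax 119.8 zmed 116.8 mean [463.5 387.3] circ [462.6 386.5] 31.3
   near pts extent [446. 362.   8.] [487. 410. 120.]
scene bottle_large 88 zmax 133.3 zmed 129.9 mean [ 601.9 -322.5] circ [ 601.6 -321.7] 30.8
   near pts extent [ 583. -352.    9.] [ 630. -294.  133.]
scene bottle_largest 89 zmax 145.3 zmed 143.1 mean [ 622.3 -160.5] circ [ 622.1 -159.6] 30.8
   near pts extent [ 597. -194.    8.] [ 654. -127.  145.]
crate [ 697. -556.   20.] [ 902. -285.  217.]
top coaster_small 0.66 centroid [451.9 -69.9] circ [451.8 -70. ] D 57.6 true 56 areaD 0
top coaster_medium 0.69 centroid [ 463.3 -222.4] circ [ 462.9 -221.6] D 68.1 true 69 areaD 0
top coaster_large 0.81 centroid [ 456.9 -408.8] circ [ 456.6 -408.8] D 85.1 true 83 areaD 0
top coaster_largest 0.89 centroid [431.   82.5] circ [430.6  82.8] D 97.6 true 98 areaD 0
top bottle_small 90 zmax 109.7 zmed 104.9 mean [455.7 229.2] circ [456.2 229.4] 27.3
   near pts extent [435. 210.   9.] [474. 246. 110.]
top bottle_medium 100 zmax 121.5 zmed 117.8 mean [458.8 388.6] circ [458.9 388.4] 29.3
   near pts extent [434. 364.   9.] [483. 407. 121.]
top bottle_large 91 zmax 135.1 zmed 131.1 mean [ 598.4 -322.3] circ [ 598.6 -322.2] 28.1
   near pts extent [ 569. -349.    8.] [ 627. -294.  135.]
top bottle_largest 94 zmax 148.1 zmed 144.0 mean [ 617.6 -160.6] circ [ 617.4 -160.3] 28.2
   near pts extent [ 585. -192.    8.] [ 651. -127.  148.]
crate [ 698. -556.   20.] [ 901. -284.  219.]
```

```bash
cat >> h.py <<'E'
from scipy.spatial.transform import Rotation as Ro
def go(x,y,z,yaw=np.pi):
    s=sense(); R=Ro.from_euler('xyz',s["tcp_rot"]); p=s["eef_pos"]
    d=R.inv().apply(np.array([x,y,z])-p)/400
    w=(R.inv()*Ro.from_euler('xyz',[np.pi,0,yaw])).as_rotvec()/np.radians(60)
    print("pos",p.round(1),"rot",s["tcp_rot"].round(4),"shift",d.round(4),"turn",w.round(4),"rows@30mm",np.linalg.norm(d)*400/30)
E
python3 -c "
from h import *
go(457,229,260)"
```

```text
pos [155.7 605.3 253.3] rot [ 3.1416 -0.      2.8897] shift [-0.9639 -0.7234 -0.0168] turn [ 0.     -0.     -0.2405] rows@30mm 16.07009237565308
```

>>> {"fn": "carry_out", "kwargs": {"increments": [[[-0.07, -0.05, 0, 0, 0, -0.04], [-0.15, -0.11, 0, 0, 0, -0.08], [-0.23, -0.17, 0, 0, 0, -0.12], [-0.31, -0.23, -0.01, 0, 0, -0.16], [-0.39, -0.29, -0.01, 0, 0, -0.2405]]], "hand": 0, "squeeze": 40}}

```text
clock: 1.92
eef_pos: [278.7, 452.8, 257.8]
tcp_rot: [3.141, 0.001, -3.139]
contact_force: [0.9, 0.3, 0.6]
opening: 1.001
```

```bash
python3 -c "
from h import *
go(457,229,260)"
```

```text
pos [278.7 452.8 257.8] rot [ 3.1409e+00  5.0000e-04 -3.1393e+00] shift [-0.4445 -0.5606 -0.0056] turn [0.0007 0.0005 0.0021] rows@30mm 9.539090590211995
```

>>> {"fn": "carry_out", "kwargs": {"increments": [[[-0.05, -0.06, 0, 0, 0, 0], [-0.11, -0.14, 0, 0, 0, 0], [-0.17, -0.22, 0, 0, 0, 0], [-0.23, -0.3, 0, 0, 0, 0], [-0.29, -0.37, 0, 0, 0, 0]]]}}

```text
clock: 2.33
eef_pos: [394.6, 304.1, 257.5]
tcp_rot: [-3.142, 0.0, -3.141]
contact_force: [0.9, 1.0, -0.0]
opening: 0.998
```

```bash
python3 -c "
from h import *
go(457,229,260)"
```

```text
pos [394.6 304.1 257.5] rot [-3.1416e+00  3.0000e-04 -3.1414e+00] shift [-0.1559 -0.1877 -0.0061] turn [-0.      0.0003  0.0002] rows@30mm 3.2545199581345474
```

>>> {"fn": "carry_out", "kwargs": {"increments": [[[-0.06, -0.07, 0, 0, 0, 0], [-0.11, -0.13, 0, 0, 0, 0], [-0.15, -0.18, 0, 0, 0, 0], [-0.156, -0.188, 0, 0, 0, 0], [-0.156, -0.188, 0, 0, 0, 0]]]}}

```text
clock: 2.75
eef_pos: [457.0, 229.8, 257.3]
tcp_rot: [3.142, 0.0, 3.139]
contact_force: [-0.4, 0.5, 0.0]
opening: 1.002
```

```bash
python3 - <<'E'
from h import *
go(457,229,260)
f=optics.grab_frame("wrist"); cv2.imwrite("pics/w1.png",cv2.cvtColor(f["img"],cv2.COLOR_RGB2BGR))
P=cloud(f); im=f["img"].astype(int)
print("cam at",-f["R"].T@f["t"])
dk=(im.max(-1)<70)&(f["range_z"]>0)&(abs(P[...,2]-105)<6)&(np.hypot(P[...,0]-457,P[...,1]-229)<40)
ys,xs=np.nonzero(dk);print(len(xs))
Q=plane(f,np.c_[xs,ys],105)[:,:2].astype(np.float32);print(P[dk][:,2].mean(),Q.mean(0),cv2.minEnclosingCircle(Q),xs.mean(),ys.mean())
E
```

```text
pos [457.  229.8 257.3] rot [3.1416e+00 1.0000e-04 3.1389e+00] shift [ 0.0001 -0.002  -0.0067] turn [ 0.      0.0001 -0.0026] rows@30mm 0.09352886057373411
cam at [387.524183   230.3309303  379.12830227]
629
106.08972081268449 [455.28345 230.69609] ((455.3218078613281, 231.0121612548828), 14.036162376403809) 262.17806041335456 177.4181240063593
```

View pics/w1.png

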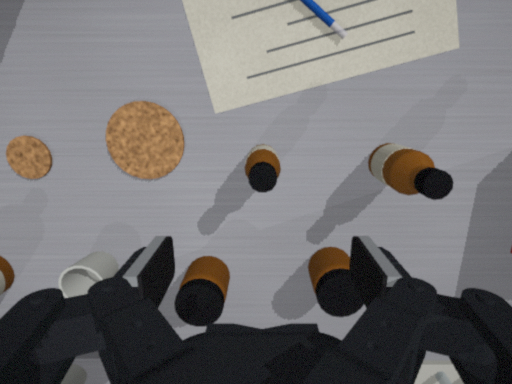

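>>> {"fn": "carry_out", "kwargs": {"increments": [[[0.002, 0, 0.06, 0, 0, -0.003], [0.002, 0, 0.13, 0, 0, -0.003], [0.002, 0.001, 0.2, 0, 0, -0.003], [0.002, 0.001, 0.26, 0, 0, -0.003], [0.002, 0.001, 0.3, 0, 0, -0.003]]]}}

```text
clock: 3.22
eef_pos: [453.5, 232.1, 135.2]
tcp_rot: [-3.141, -0.002, -3.137]
contact_force: [0.1, 0.4, 0.3]
opening: 0.999
```

>>> {"fn": "carry_out", "kwargs": {"increments": [[[0, 0, 0.03, 0, 0, 0], [0, 0, 0.06, 0, 0, 0], [0, 0, 0.08, 0, 0, 0], [0, 0, 0.087, 0, 0, 0], [0, 0, 0.087, 0, 0, 0]]]}}

```text
clock: 3.63
eef_pos: [454.8, 231.9, 102.1]
tcp_rot: [-3.141, -0.001, -3.137]
contact_force: [0.5, -0.7, 0.5]
opening: 1.004
```

```bash
python3 - <<'E'
from h import *
go(456,230,102)
f=optics.grab_frame("wrist"); cv2.imwrite("pics/w2.png",cv2.cvtColor(f["img"],cv2.COLOR_RGB2BGR))
E
```

```text
pos [454.8 231.9 102.1] rot [-3.1412e+00 -1.0000e-03 -3.1374e+00] shift [-0.0031 -0.0046  0.0001] turn [-0.0004 -0.001   0.004 ] rows@30mm 0.07427056880185473
```

View pics/w2.png

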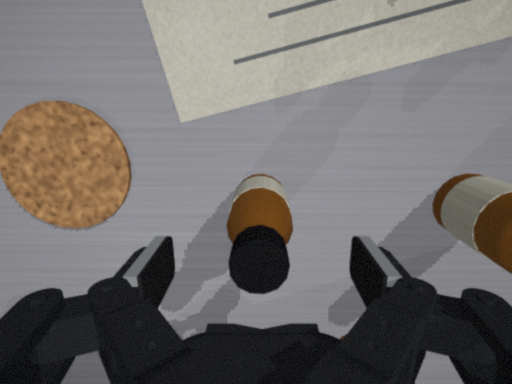

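The wrist view shows the cap (259,260) centred between the jaws (172 and 352). I'll make a small correction and then close.

>>> {"fn": "carry_out", "kwargs": {"increments": [[[-0.003, -0.003, 0, 0, 0, 0.004], [-0.003, -0.003, 0, 0, 0, 0.004]]]}}

```text
clock: 3.85
eef_pos: [457.3, 230.4, 103.3]
tcp_rot: [3.141, 0.001, 3.14]
contact_force: [0.2, -0.5, 0.2]
opening: 1.001
```

>>> {"fn": "carry_out", "kwargs": {"increments": [[[0, 0, 0, 0, 0, 0], [0, 0, 0, 0, 0, 0], [0, 0, 0, 0, 0, 0], [0, 0, 0, 0, 0, 0], [0, 0, 0, 0, 0, 0]]], "hand": 1, "squeeze": 40}}

```text
clock: 4.27
eef_pos: [456.8, 230.1, 102.6]
tcp_rot: [3.141, 0.0, 3.14]
contact_force: [0.4, 1.0, 7.2]
opening: 0.313
```

>>> {"fn": "carry_out", "kwargs": {"increments": [[[0, 0, 0, 0, 0, 0], [0, 0, 0, 0, 0, 0], [0, 0, 0, 0, 0, 0], [0, 0, 0, 0, 0, 0]]]}}

```text
clock: 4.6
eef_pos: [456.9, 230.2, 102.7]
tcp_rot: [3.141, 0.0, 3.141]
contact_force: [-1.0, 0.8, 5.8]
opening: 0.31
```

```bash
python3 - <<'E'
from h import *
go(456,230,102)
f=optics.grab_frame("wrist"); cv2.imwrite("pics/w3.png",cv2.cvtColor(f["img"],cv2.COLOR_RGB2BGR))
E
```

```text
pos [456.9 230.2 102.7] rot [3.1414e+00 3.0000e-04 3.1406e+00] shift [ 0.0022 -0.0004  0.0018] turn [ 0.0001  0.0003 -0.001 ] rows@30mm 0.03778557494311651
```

View pics/w3.png

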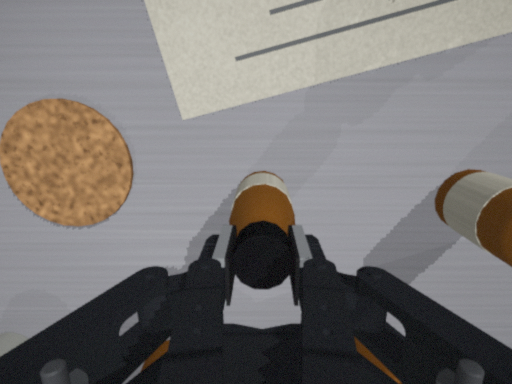

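>>> {"fn": "carry_out", "kwargs": {"increments": [[[0, 0, -0.01, 0, 0, 0], [0, 0, -0.04, 0, 0, 0], [0, 0, -0.08, 0, 0, 0], [0, 0, -0.13, 0, 0, 0], [0, 0, -0.15, 0, 0, 0]]]}}

```text
clock: 5.07
eef_pos: [457.4, 230.4, 164.4]
tcp_rot: [3.141, 0.002, 3.141]
contact_force: [0.6, 1.2, -0.6]
opening: 0.313
```

>>> {"fn": "carry_out", "kwargs": {"increments": [[[0, -0.04, 0, 0, 0, 0], [0, -0.1, 0, 0, 0, 0], [0, -0.17, 0, 0, 0, 0], [0, -0.25, 0, 0, 0, 0], [0, -0.33, 0, 0, 0, 0]]]}}

```text
clock: 5.48
eef_pos: [456.1, 97.0, 162.2]
tcp_rot: [-3.142, -0.0, -3.142]
contact_force: [0.4, -0.0, -0.5]
opening: 0.315
```

>>> {"fn": "carry_out", "kwargs": {"increments": [[[0.002, -0.08, 0, 0, 0, 0], [0.005, -0.15, 0, 0, 0, 0], [0.01, -0.21, 0, 0, 0, 0], [0.01, -0.25, 0, 0, 0, 0], [0.01, -0.27, 0, 0, 0, 0]]]}}

```text
clock: 5.9
eef_pos: [452.0, -11.6, 162.2]
tcp_rot: [-3.141, -0.0, 3.139]
contact_force: [-0.4, -0.1, -0.3]
opening: 0.312
```

```bash
python3 - <<'E'
from h import *
go(453,-69,108)
f=optics.grab_frame("wrist"); cv2.imwrite("pics/w4.png",cv2.cvtColor(f["img"],cv2.COLOR_RGB2BGR))
E
```

```text
pos [452.  -11.6 162.2] rot [-3.1413e+00 -4.0000e-04  3.1390e+00] shift [-0.0029 -0.1434  0.1356] turn [-0.0003 -0.0004 -0.0025] rows@30mm 2.631246817762123
```

View pics/w4.png

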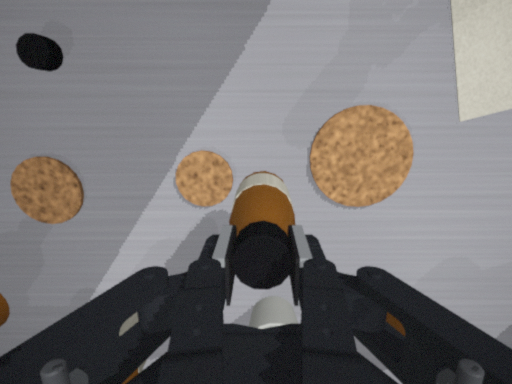

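Bottle is held upright, with the small coaster at (204,179), largest at (361,156) and medium at (46,189), all unobstructed. I'll measure them from here.

```bash
cat >> h.py <<'E'
def coasters(f,dmin=40):
    hsv=cv2.cvtColor(f["img"],cv2.COLOR_RGB2HSV); P=cloud(f)
    m=((hsv[...,0]>5)&(hsv[...,0]<25)&(hsv[...,1]>80)&(abs(P[...,2]-5)<12)&(f["range_z"]>0)).astype(np.uint8)
    m=cv2.morphologyEx(m,cv2.MORPH_OPEN,np.ones((3,3)));m=cv2.morphologyEx(m,cv2.MORPH_CLOSE,np.ones((5,5)))
    n,l,st,_=cv2.connectedComponentsWithStats(m)
    for i in range(1,n):
        if st[i,4]<300: continue
        ys,xs=np.nonzero(l==i);Q=plane(f,np.c_[xs,ys],5)[:,:2].astype(np.float32);c,rr=cv2.minEnclosingCircle(Q)
        print("coaster px",xs.mean().round(),ys.mean().round(),"centroid",Q.mean(0).round(1),"circ",np.round(c,1),"D",round(2*rr,1))
def cap(f,h,x,y):
    P=cloud(f);im=f["img"].astype(int)
    dk=(im.max(-1)<70)&(f["range_z"]>0)&(abs(P[...,2]-h)<6)&(np.hypot(P[...,0]-x,P[...,1]-y)<18)
    ys,xs=np.nonzero(dk);Q=plane(f,np.c_[xs,ys],h)[:,:2].astype(np.float32);c,rr=cv2.minEnclosingCircle(Q)
    print("cap n",len(xs),"z",P[dk][:,2].mean().round(1),"mean",Q.mean(0).round(1),"circ",np.round(c,1),"D",round(2*rr,1))
E
python3 - <<'E'
from h import *
f=optics.grab_frame("wrist"); coasters(f); p=sense()["eef_pos"]; print(p); cap(f,p[2]+2.5,p[0],p[1])
f=optics.grab_frame("top"); coasters(f)
E
```

```text
coaster px 361.0 155.0 centroid [430.5  83.2] circ [432.2  83.1] D 97.7
coaster px 204.0 178.0 centroid [452.  -67.5] circ [452.3 -67.4] D 55.5
coaster px 47.0 189.0 centroid [ 463.3 -222.3] circ [ 464.  -222.3] D 70.2
[452.34792584 -10.67934507 162.29356671]
cap n 3048 z 165.5 mean [449.9 -11.3] circ [451.7 -11.2] D 37.0
coaster px 329.0 217.0 centroid [ 463.2 -223.5] circ [ 463.3 -223.2] D 67.1
coaster px 393.0 220.0 centroid [ 457.  -409.4] circ [ 457.4 -409.3] D 81.2
```

>>> {"fn": "carry_out", "kwargs": {"increments": [[[-0.001, -0.04, 0, 0, 0, 0], [-0.002, -0.09, 0, 0, 0, 0], [-0.003, -0.13, 0.01, 0, 0, 0], [-0.003, -0.144, 0.03, 0, 0, -0.002], [-0.003, -0.144, 0.05, 0, 0, -0.002]]]}}

```text
clock: 6.47
eef_pos: [454.0, -67.4, 142.0]
tcp_rot: [3.142, 0.001, -3.141]
contact_force: [-0.6, 0.1, -1.3]
opening: 0.312
```

>>> {"fn": "carry_out", "kwargs": {"increments": [[[0, 0, 0.02, 0, 0, 0], [0, 0, 0.035, 0, 0, 0], [0, 0, 0.05, 0, 0, 0], [0, 0, 0.06, 0, 0, 0], [0, 0, 0.06, 0, 0, 0]]]}}

```text
clock: 6.88
eef_pos: [453.1, -66.9, 117.5]
tcp_rot: [3.141, -0.002, -3.14]
contact_force: [-0.3, 0.1, 0.0]
opening: 0.311
```

```bash
python3 - <<'E'
from h import *
go(453.5,-68.3,108)
f=optics.grab_frame("wrist"); cv2.imwrite("pics/w5.png",cv2.cvtColor(f["img"],cv2.COLOR_RGB2BGR));coasters(f)
f=optics.grab_frame("scene"); cv2.imwrite("pics/s5.png",cv2.resize(cv2.cvtColor(f["img"],cv2.COLOR_RGB2BGR)[120:260,130:330],None,fx=4,fy=4))
E
```

```text
pos [453.1 -66.9 117.5] rot [ 3.1413e+00 -1.6000e-03 -3.1399e+00] shift [-0.0011 -0.0034  0.0237] turn [ 0.0003 -0.0016  0.0017] rows@30mm 0.31977963121709063
coaster px 448.0 163.0 centroid [430.1  83.2] circ [431.   83.7] D 100.4
coaster px 258.0 174.0 centroid [438.4 -69.3] circ [452.1 -67.5] D 54.8
coaster px 75.0 202.0 centroid [ 463.1 -222.5] circ [ 463.8 -222.5] D 70.1
coaster px 12.0 329.0 centroid [ 589.6 -303.3] circ [ 589.6 -306.7] D 38.4
```

View pics/w5.png

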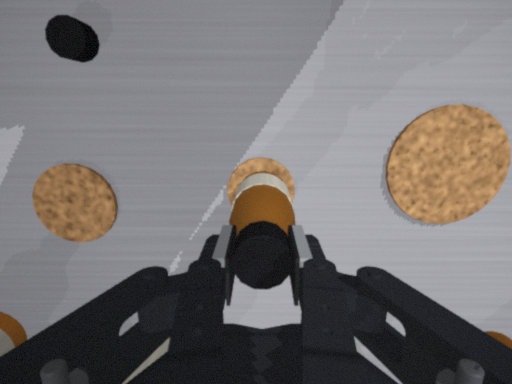

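View pics/s5.png

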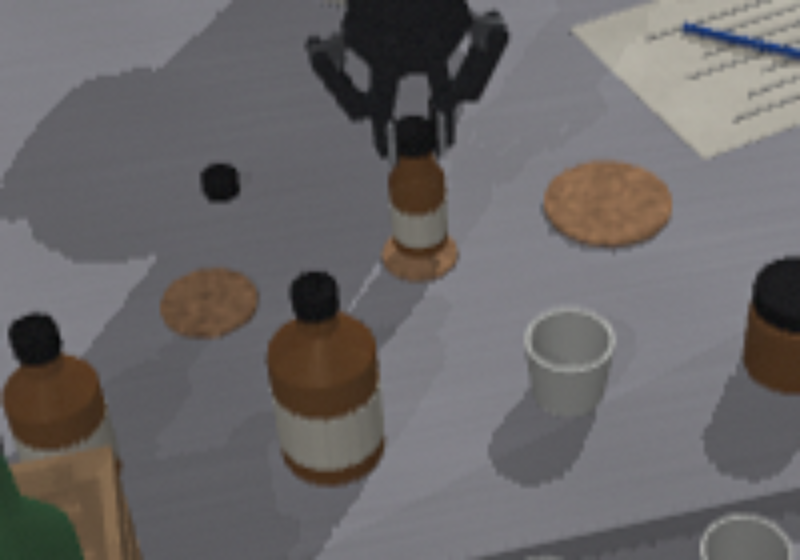

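>>> {"fn": "carry_out", "kwargs": {"increments": [[[0, -0.001, 0.004, 0, 0, 0], [0, -0.002, 0.009, 0, 0, 0], [0, -0.002, 0.014, 0, 0, 0], [0, -0.002, 0.018, 0, 0, 0], [0, -0.002, 0.021, 0, 0, 0]]]}}

```text
clock: 7.4
eef_pos: [453.6, -68.4, 109.9]
tcp_rot: [-3.142, 0.0, -3.141]
contact_force: [0.0, -0.1, -0.5]
opening: 0.313
```

>>> {"fn": "carry_out", "kwargs": {"increments": [[[0, 0, 0.001, 0, 0, 0], [0, 0, 0.002, 0, 0, 0], [0, 0, 0.003, 0, 0, 0], [0, 0, 0.003, 0, 0, 0]]]}}

```text
clock: 7.73
eef_pos: [453.6, -68.3, 108.9]
tcp_rot: [-3.142, 0.0, -3.14]
contact_force: [-0.2, -0.3, -1.2]
opening: 0.315
```

>>> {"fn": "carry_out", "kwargs": {"increments": [[[0, 0, 0.001, 0, 0, 0], [0, 0, 0.002, 0, 0, 0], [0, 0, 0.002, 0, 0, 0], [0, 0, 0.002, 0, 0, 0]]]}}

```text
clock: 8.07
eef_pos: [453.6, -68.3, 108.1]
tcp_rot: [3.142, -0.0, -3.14]
contact_force: [-0.1, 0.1, -0.2]
opening: 0.314
```

>>> {"fn": "carry_out", "kwargs": {"increments": [[[0, 0, 0.001, 0, 0, 0], [0, 0, 0.002, 0, 0, 0], [0, 0, 0.002, 0, 0, 0], [0, 0, 0.002, 0, 0, 0]]]}}

```text
clock: 8.4
eef_pos: [454.0, -68.3, 107.7]
tcp_rot: [-3.142, 0.001, -3.141]
contact_force: [-0.4, 1.2, 5.5]
opening: 0.314
```

>>> {"fn": "carry_out", "kwargs": {"increments": [[[0, 0, 0, 0, 0, 0], [0, 0, 0, 0, 0, 0], [0, 0, 0, 0, 0, 0]]], "hand": 0.5}}

```text
clock: 8.65
eef_pos: [453.6, -68.3, 107.2]
tcp_rot: [-3.142, -0.0, -3.14]
contact_force: [-0.5, 0.5, 0.0]
opening: 0.501
```

>>> {"fn": "carry_out", "kwargs": {"increments": [[[0, 0, 0, 0, 0, 0], [0, 0, 0, 0, 0, 0], [0, 0, -0.02, 0, 0, 0], [0, 0, -0.06, 0, 0, 0], [0, 0, -0.12, 0, 0, 0]]], "hand": 0}}

```text
clock: 9.07
eef_pos: [452.3, -68.1, 154.9]
tcp_rot: [3.141, -0.003, -3.14]
contact_force: [0.7, 0.1, 0.1]
opening: 1.0
```

>>> {"fn": "carry_out", "kwargs": {"increments": [[[0, 0, -0.08, 0, 0, 0], [0, 0, -0.16, 0, 0, 0], [0, 0, -0.23, 0, 0, 0], [0, 0, -0.25, 0, 0, 0], [0, 0, -0.25, 0, 0, 0]]]}}

```text
clock: 9.48
eef_pos: [455.0, -68.5, 258.1]
tcp_rot: [-3.141, 0.005, -3.14]
contact_force: [0.7, -0.4, -0.3]
opening: 0.997
```

```bash
python3 - <<'E'
from h import *
f=optics.grab_frame("wrist"); cv2.imwrite("pics/w6.png",cv2.cvtColor(f["img"],cv2.COLOR_RGB2BGR)); cap(f,110,453,-68); coasters(f)
go(459,388,260)
f=optics.grab_frame("scene"); cap(f,110,455,-68); cv2.imwrite("pics/s6.png",cv2.cvtColor(f["img"],cv2.COLOR_RGB2BGR))
E
```

```text
cap n 652 z 111.1 mean [452.6 -67.8] circ [452.8 -67.8] D 27.9
coaster px 382.0 140.0 centroid [431.   83.1] circ [432.   83.1] D 97.6
coaster px 12.0 163.0 centroid [ 461.2 -388.9] circ [ 459.2 -402.5] D 81.5
coaster px 262.0 146.0 centroid [438.7 -67.5] circ [452.1 -67.4] D 54.1
coaster px 142.0 165.0 centroid [ 463.5 -222.5] circ [ 464.  -222.7] D 68.6
pos [454.  -68.4 256.2] rot [-3.1412e+00  2.3000e-03 -3.1405e+00] shift [-0.0138  1.1409 -0.0099] turn [-0.0004  0.0022  0.0011] rows@30mm 15.21354771784605
cap n 61 z 108.4 mean [457.1 -69.1] circ [457.9 -69. ] D 32.5
```

View pics/w6.png

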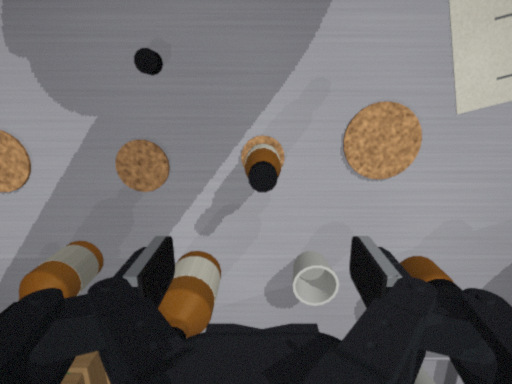

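Small bottle placed: the wrist measurement puts it within 1 mm of the coaster centre (bottle at px (262,170), standing on the coaster). Next, the medium bottle.

>>> {"fn": "carry_out", "kwargs": {"increments": [[[0, 0.06, 0, 0, 0, 0], [0, 0.14, 0, 0, 0, 0], [0, 0.23, 0, 0, 0, 0], [0, 0.32, 0, 0, 0, 0], [0, 0.41, 0, 0, 0, 0]]]}}

```text
clock: 10.0
eef_pos: [452.1, 96.9, 253.4]
tcp_rot: [-3.141, -0.003, -3.141]
contact_force: [1.7, 0.3, 0.4]
opening: 1.001
```

>>> {"fn": "carry_out", "kwargs": {"increments": [[[0, 0.09, 0, 0, 0, 0], [0, 0.18, 0, 0, 0, 0], [0, 0.27, 0, 0, 0, 0], [0, 0.36, 0, 0, 0, 0], [-0.01, 0.45, 0, 0, 0, 0]]]}}

```text
clock: 10.42
eef_pos: [455.5, 276.9, 253.0]
tcp_rot: [-3.14, -0.003, -3.14]
contact_force: [1.0, 0.7, 0.1]
opening: 1.0
```

>>> {"fn": "carry_out", "kwargs": {"increments": [[[0, 0.08, 0, 0, 0, 0], [0, 0.15, 0, 0, 0, 0], [0, 0.21, 0, 0, 0, 0], [0, 0.25, 0, 0, 0, 0], [0, 0.27, 0, 0, 0, 0]]]}}

```text
clock: 10.83
eef_pos: [456.3, 385.0, 253.3]
tcp_rot: [-3.14, -0.002, -3.139]
contact_force: [-0.2, -0.3, 0.2]
opening: 1.005
```

>>> {"fn": "carry_out", "kwargs": {"increments": [[[0, 0, 0, 0, 0, 0], [0, 0, 0, 0, 0, 0]]]}}

```text
clock: 11.0
eef_pos: [456.8, 382.8, 254.4]
tcp_rot: [-3.14, -0.001, -3.14]
contact_force: [-0.0, -0.1, -1.2]
opening: 0.999
```

```bash
python3 - <<'E'
from h import *
f=optics.grab_frame("wrist"); cap(f,118,459,388)
go(459,388,116)
E
```

```text
cap n 709 z 119.1 mean [458.8 390.6] circ [458.8 390.6] D 28.0
pos [457.  382.4 254.7] rot [-3.1403e+00 -9.0000e-04 -3.1409e+00] shift [-0.0054  0.0143  0.3467] turn [-0.0012 -0.0008  0.0007] rows@30mm 4.627177679214805
```

>>> {"fn": "carry_out", "kwargs": {"increments": [[[-0.006, 0.02, 0.05, 0, 0, 0], [-0.006, 0.02, 0.12, 0, 0, 0], [-0.006, 0.02, 0.19, 0, 0, 0], [-0.006, 0.02, 0.25, 0, 0, 0], [-0.006, 0.02, 0.29, 0, 0, 0]]]}}

```text
clock: 11.47
eef_pos: [458.9, 389.4, 137.1]
tcp_rot: [-3.14, -0.002, 3.141]
contact_force: [-0.6, -1.2, -0.7]
opening: 1.002
```

>>> {"fn": "carry_out", "kwargs": {"increments": [[[0, 0, 0.02, 0, 0, 0], [0, 0, 0.04, 0, 0, 0], [0, 0, 0.055, 0, 0, 0], [0, 0, 0.055, 0, 0, 0], [0, 0, 0.055, 0, 0, 0]]]}}

```text
clock: 11.88
eef_pos: [459.9, 391.8, 117.9]
tcp_rot: [3.141, 0.001, -3.141]
contact_force: [0.5, 1.0, 0.5]
opening: 1.001
```

```bash
python3 - <<'E'
from h import *
go(459.5,390.3,116)
f=optics.grab_frame("wrist"); cv2.imwrite("pics/w7.png",cv2.cvtColor(f["img"],cv2.COLOR_RGB2BGR))
E
```

```text
pos [459.9 391.8 117.9] rot [ 3.1411e+00  6.0000e-04 -3.1407e+00] shift [ 0.0009 -0.0037  0.0047] turn [0.0004 0.0006 0.0008] rows@30mm 0.08016972628668954
```

View pics/w7.png

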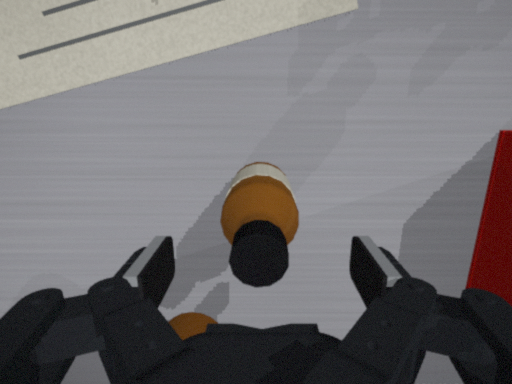

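Cap (259,253) sits between the pads (172/352), with clear space around it. Descending the last 2 mm and closing.

>>> {"fn": "carry_out", "kwargs": {"increments": [[[0, -0.002, 0.004, 0, 0, 0], [0, -0.002, 0.004, 0, 0, 0]]]}}

```text
clock: 12.1
eef_pos: [459.8, 391.0, 116.2]
tcp_rot: [3.141, 0.001, -3.14]
contact_force: [-0.5, -0.1, -0.9]
opening: 0.999
```

>>> {"fn": "carry_out", "kwargs": {"increments": [[[0, 0, 0, 0, 0, 0], [0, 0, 0, 0, 0, 0], [0, 0, 0, 0, 0, 0], [0, 0, 0, 0, 0, 0], [0, 0, 0, 0, 0, 0]]], "hand": 1, "squeeze": 45}}

```text
clock: 12.52
eef_pos: [459.6, 390.9, 115.8]
tcp_rot: [3.142, 0.0, -3.14]
contact_force: [-0.4, -2.2, 9.0]
opening: 0.308
```

>>> {"fn": "carry_out", "kwargs": {"increments": [[[0, 0, 0, 0, 0, 0], [0, 0, 0, 0, 0, 0], [0, 0, 0, 0, 0, 0], [0, 0, 0, 0, 0, 0]]]}}

```text
clock: 12.85
eef_pos: [459.6, 391.0, 115.9]
tcp_rot: [3.141, 0.0, -3.14]
contact_force: [0.4, -1.9, 4.0]
opening: 0.31
```

```bash
python3 - <<'E'
from h import *
go(459.5,390.3,116)
E
```

```text
pos [459.6 391.  115.9] rot [ 3.1415e+00  3.0000e-04 -3.1404e+00] shift [ 0.0003 -0.0016 -0.0003] turn [0.0001 0.0003 0.0011] rows@30mm 0.022767428869838232
```

>>> {"fn": "carry_out", "kwargs": {"increments": [[[0, 0, -0.01, 0, 0, 0], [0, 0, -0.04, 0, 0, 0], [0, 0, -0.1, 0, 0, 0], [0, 0, -0.17, 0, 0, 0], [0, 0, -0.24, 0, 0, 0]]]}}

```text
clock: 13.27
eef_pos: [459.1, 390.6, 213.0]
tcp_rot: [-3.141, -0.001, -3.141]
contact_force: [-0.4, 1.3, -1.2]
opening: 0.31
```

>>> {"fn": "carry_out", "kwargs": {"increments": [[[0, 0, -0.06, 0, 0, 0], [0, 0, -0.11, 0, 0, 0], [0, -0.04, -0.14, 0, 0, 0], [0, -0.1, -0.15, 0, 0, 0], [0, -0.17, -0.15, 0, 0, 0]]]}}

```text
clock: 13.68
eef_pos: [460.0, 323.4, 274.0]
tcp_rot: [3.139, 0.003, -3.139]
contact_force: [0.9, -0.1, -1.2]
opening: 0.313
```

>>> {"fn": "carry_out", "kwargs": {"increments": [[[0, -0.08, 0, 0, 0, 0], [0, -0.16, 0, 0, 0, 0], [0, -0.24, 0, 0, 0, 0], [0, -0.32, 0, 0, 0, 0], [0, -0.4, 0, 0, 0, 0]]]}}

```text
clock: 14.1
eef_pos: [459.3, 161.5, 272.5]
tcp_rot: [3.141, 0.001, -3.14]
contact_force: [0.6, -0.5, -1.4]
opening: 0.31
```

```bash
python3 - <<'E'
from h import *
go(464.5,-222.3,270)
E
```

```text
pos [459.3 161.5 272.5] rot [ 3.1414e+00  6.0000e-04 -3.1402e+00] shift [-0.0115 -0.9595  0.006 ] turn [0.0002 0.0006 0.0014] rows@30mm 12.79446426566822
```

>>> {"fn": "carry_out", "kwargs": {"increments": [[[0, -0.08, 0, 0, 0, 0], [0, -0.16, 0, 0, 0, 0], [0, -0.24, 0, 0, 0, 0], [0, -0.32, 0, 0, 0, 0], [0, -0.4, 0, 0, 0, 0]]]}}

```text
clock: 14.52
eef_pos: [459.6, 1.5, 272.6]
tcp_rot: [3.141, 0.001, -3.14]
contact_force: [0.2, -0.4, -1.8]
opening: 0.315
```

>>> {"fn": "carry_out", "kwargs": {"increments": [[[0, -0.08, 0, 0, 0, 0], [0, -0.16, 0, 0, 0, 0], [-0.005, -0.24, 0, 0, 0, 0], [-0.01, -0.32, 0, 0, 0, 0], [-0.011, -0.39, 0, 0, 0, 0]]]}}

```text
clock: 14.93
eef_pos: [464.4, -155.0, 272.6]
tcp_rot: [-3.141, 0.001, -3.141]
contact_force: [1.0, 1.3, -1.4]
opening: 0.311
```

>>> {"fn": "carry_out", "kwargs": {"increments": [[[0, -0.06, 0, 0, 0, 0], [0, -0.1, 0, 0, 0, 0], [0, -0.13, 0.03, 0, 0, 0], [0, -0.14, 0.08, 0, 0, 0], [0, -0.14, 0.13, 0, 0, 0]]]}}

```text
clock: 15.35
eef_pos: [464.8, -210.1, 219.3]
tcp_rot: [-3.141, 0.002, 3.142]
contact_force: [0.4, 0.8, -2.1]
opening: 0.309
```

```bash
python3 - <<'E'
from h import *
go(464.5,-222.3,121)
f=optics.grab_frame("wrist");coasters(f); p=sense()["eef_pos"]; cap(f,p[2]+2.5,p[0],p[1]);cv2.imwrite("pics/w8.png",cv2.cvtColor(f["img"],cv2.COLOR_RGB2BGR))
E
```

```text
pos [ 464.8 -210.1  219.3] rot [-3.1408e+00  1.7000e-03  3.1415e+00] shift [ 0.0011 -0.0304  0.2458] turn [-0.0007  0.0016 -0.0001] rows@30mm 3.3026751093492708
coaster px 497.0 141.0 centroid [436.8  55.9] circ [435.2  70.2] D 93.6
coaster px 88.0 159.0 centroid [ 456.8 -408.8] circ [ 457.7 -408.8] D 83.2
coaster px 377.0 149.0 centroid [446.  -78.9] circ [452.3 -68.4] D 54.4
coaster px 247.0 156.0 centroid [ 453.  -226.6] circ [ 463.9 -223.1] D 67.3
cap n 3053 z 221.5 mean [ 464.2 -209.7] circ [ 463.1 -209.6] D 36.2
```

View pics/w8.png

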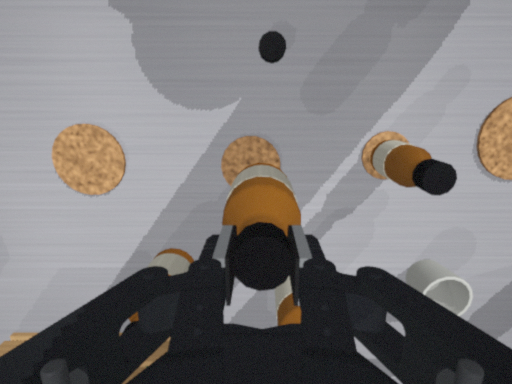

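Medium bottle is held over the coaster at (250,160), and the small bottle is still standing on its own at (405,165).

>>> {"fn": "carry_out", "kwargs": {"increments": [[[0, -0.015, 0.05, 0, 0, 0], [0, -0.027, 0.1, 0, 0, 0], [0, -0.031, 0.15, 0, 0, 0], [0, -0.031, 0.19, 0, 0, 0], [0, -0.031, 0.215, 0, 0, 0]]]}}

```text
clock: 15.82
eef_pos: [463.8, -220.7, 132.2]
tcp_rot: [3.14, -0.002, -3.14]
contact_force: [-1.0, 0.0, -1.8]
opening: 0.311
```

>>> {"fn": "carry_out", "kwargs": {"increments": [[[0, 0, 0.005, 0, 0, 0], [0, 0, 0.01, 0, 0, 0], [0, 0, 0.014, 0, 0, 0], [0, 0, 0.018, 0, 0, 0], [0, 0, 0.018, 0, 0, 0]]]}}

```text
clock: 16.23
eef_pos: [465.0, -221.6, 127.0]
tcp_rot: [-3.141, 0.001, -3.14]
contact_force: [-0.4, 0.8, -0.9]
opening: 0.308
```

```bash
python3 - <<'E'
from h import *
go(464.6,-222.5,121)
E
```

```text
pos [ 465.  -221.6  127. ] rot [-3.1412e+00  9.0000e-04 -3.1404e+00] shift [ 0.0009 -0.0023  0.015 ] turn [-0.0004  0.0009  0.0012] rows@30mm 0.20326215015042942
```

>>> {"fn": "carry_out", "kwargs": {"increments": [[[0, -0.001, 0.003, 0, 0, 0], [0, -0.002, 0.006, 0, 0, 0], [0, -0.002, 0.009, 0, 0, 0], [0, -0.002, 0.012, 0, 0, 0], [0, -0.002, 0.012, 0, 0, 0]]]}}

```text
clock: 16.65
eef_pos: [464.4, -222.3, 121.5]
tcp_rot: [3.141, -0.0, -3.141]
contact_force: [0.2, 0.6, -1.7]
opening: 0.309
```

>>> {"fn": "carry_out", "kwargs": {"increments": [[[0, 0, 0.001, 0, 0, 0], [0, 0, 0.002, 0, 0, 0], [0, 0, 0.003, 0, 0, 0], [0, 0, 0.003, 0, 0, 0]]]}}

```text
clock: 16.98
eef_pos: [464.9, -222.4, 120.8]
tcp_rot: [-3.141, 0.001, -3.141]
contact_force: [-1.5, -0.6, 3.7]
opening: 0.306
```

Contact at the expected height (120.8). Releasing.

>>> {"fn": "carry_out", "kwargs": {"increments": [[[0, 0, 0, 0, 0, 0], [0, 0, 0, 0, 0, 0], [0, 0, 0, 0, 0, 0]]], "hand": 0.5}}

```text
clock: 17.23
eef_pos: [464.6, -222.3, 120.4]
tcp_rot: [3.142, -0.0, -3.141]
contact_force: [0.2, 0.6, -0.3]
opening: 0.499
```

>>> {"fn": "carry_out", "kwargs": {"increments": [[[0, 0, 0, 0, 0, 0], [0, 0, 0, 0, 0, 0], [0, 0, -0.02, 0, 0, 0], [0, 0, -0.06, 0, 0, 0], [0, 0, -0.12, 0, 0, 0]]], "hand": 0}}

```text
clock: 17.65
eef_pos: [463.4, -221.7, 167.9]
tcp_rot: [3.14, -0.003, -3.14]
contact_force: [1.5, 0.3, -0.3]
opening: 0.999
```

>>> {"fn": "carry_out", "kwargs": {"increments": [[[0, 0, -0.08, 0, 0, 0], [0, 0, -0.16, 0, 0, 0], [0, 0, -0.23, 0, 0, 0], [0, 0, -0.28, 0, 0, 0], [0, 0, -0.3, 0, 0, 0]]]}}

```text
clock: 18.07
eef_pos: [465.7, -222.8, 292.4]
tcp_rot: [-3.139, 0.005, -3.14]
contact_force: [-0.1, -0.2, 0.2]
opening: 0.999
```

```bash
python3 - <<'E'
from h import *
f=optics.grab_frame("wrist"); cv2.imwrite("pics/w9.png",cv2.cvtColor(f["img"],cv2.COLOR_RGB2BGR)); cap(f,123,464,-222); coasters(f)
go(599,-322,285)
E
```

```text
cap n 571 z 124.1 mean [ 464.2 -222.6] circ [ 464.4 -222.7] D 27.9
coaster px 483.0 130.0 centroid [432.2  78. ] circ [433.1  83.2] D 99.6
coaster px 127.0 148.0 centroid [ 457.1 -409. ] circ [ 457.9 -409. ] D 82.5
coaster px 367.0 140.0 centroid [446.2 -79.1] circ [452.2 -68. ] D 54.3
coaster px 262.0 141.0 centroid [ 447.4 -223.1] circ [ 464.1 -222.8] D 67.4
pos [ 465.8 -222.9  292.1] rot [-3.1393  0.0047 -3.1405] shift [-0.3326 -0.2482  0.02  ] turn [-0.0022  0.0045  0.0011] rows@30mm 5.540010261852456
```

View pics/w9.png

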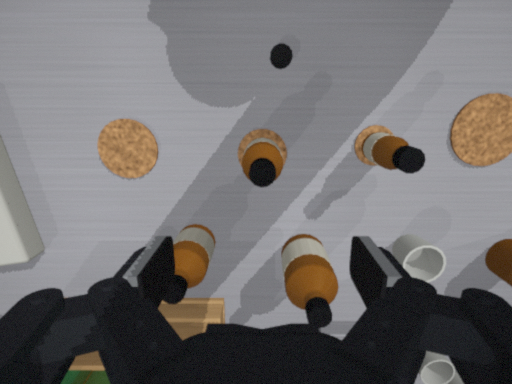

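Medium bottle placed, within 0.5 mm. Next the large bottle at (190,265).

>>> {"fn": "carry_out", "kwargs": {"increments": [[[-0.05, -0.04, 0, 0, 0, 0], [-0.12, -0.09, 0, 0, 0, 0], [-0.19, -0.14, 0, 0, 0, 0], [-0.26, -0.195, 0, 0, 0, 0], [-0.32, -0.24, 0, 0, 0, 0]]]}}

```text
clock: 18.53
eef_pos: [593.7, -319.2, 286.6]
tcp_rot: [3.141, -0.002, -3.14]
contact_force: [0.3, 0.5, -0.6]
opening: 1.0
```

>>> {"fn": "carry_out", "kwargs": {"increments": [[[-0.01, -0.01, 0, 0, 0, 0], [-0.01, -0.01, 0, 0, 0, 0], [-0.01, -0.01, 0, 0, 0, 0]]]}}

```text
clock: 18.78
eef_pos: [595.6, -321.5, 286.7]
tcp_rot: [3.14, -0.003, -3.141]
contact_force: [-0.1, 0.4, -0.5]
opening: 0.997
```

```bash
python3 - <<'E'
from h import *
f=optics.grab_frame("wrist"); cv2.imwrite("pics/w10.png",cv2.cvtColor(f["img"],cv2.COLOR_RGB2BGR)); cap(f,131,599,-322); coasters(f)
go(599.5,-322,129)
E
```

```text
cap n 628 z 132.1 mean [ 598.4 -322.9] circ [ 598.4 -322.8] D 28.2
coaster px 191.0 46.0 centroid [ 457.2 -409.2] circ [ 458.2 -409.1] D 82.2
coaster px 455.0 44.0 centroid [454.1 -79.6] circ [452.8 -68.3] D 55.1
coaster px 328.0 59.0 centroid [ 471.2 -237.3] circ [ 464.7 -223.3] D 67.6
coaster px 194.0 229.0 centroid [ 702.3 -420. ] circ [ 704.7 -420.3] D 268.2
pos [ 595.5 -321.3  287.3] rot [ 3.1402e+00 -2.2000e-03 -3.1405e+00] shift [-0.011  -0.0024  0.3957] turn [ 0.0013 -0.0021  0.0011] rows@30mm 5.2782522847922495
```

View pics/w10.png

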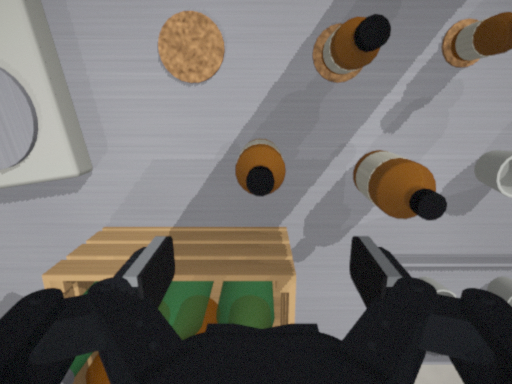

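The view shows the large bottle's cap at (260,180), clear of the crate at rows >228. Descending.

>>> {"fn": "carry_out", "kwargs": {"increments": [[[-0.008, -0.004, 0.05, 0, 0, 0], [-0.008, -0.004, 0.12, 0, 0, 0], [-0.008, -0.004, 0.2, 0, 0, 0], [-0.008, -0.004, 0.27, 0, 0, 0], [-0.008, -0.004, 0.32, 0, 0, 0]]]}}

```text
clock: 19.25
eef_pos: [597.7, -322.1, 158.2]
tcp_rot: [3.14, -0.003, -3.14]
contact_force: [0.3, -0.4, -0.4]
opening: 1.001
```

>>> {"fn": "carry_out", "kwargs": {"increments": [[[0, 0, 0.03, 0, 0, 0], [0, 0, 0.05, 0, 0, 0], [0, 0, 0.065, 0, 0, 0], [0, 0, 0.07, 0, 0, 0], [0, 0, 0.07, 0, 0, 0]]]}}

```text
clock: 19.67
eef_pos: [600.1, -323.8, 133.1]
tcp_rot: [-3.141, 0.001, -3.14]
contact_force: [-0.2, 0.4, -0.6]
opening: 1.0
```

```bash
python3 - <<'E'
from h import *
go(599,-322.8,128.8)
f=optics.grab_frame("wrist"); cv2.imwrite("pics/w11.png",cv2.cvtColor(f["img"],cv2.COLOR_RGB2BGR))
E
```

```text
pos [ 600.1 -323.8  133.1] rot [-3.1411e+00  8.0000e-04 -3.1405e+00] shift [0.0028 0.0026 0.0109] turn [-0.0004  0.0007  0.0011] rows@30mm 0.15361341486060504
```

View pics/w11.png

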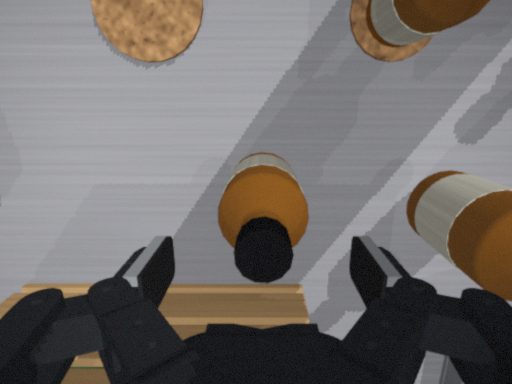

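Cap (263,249) is centred between the jaws. Finishing the descent and gripping.

>>> {"fn": "carry_out", "kwargs": {"increments": [[[0.002, 0.002, 0.005, 0, 0, 0], [0.002, 0.002, 0.01, 0, 0, 0], [0.002, 0.002, 0.01, 0, 0, 0]]]}}

```text
clock: 19.97
eef_pos: [599.1, -322.9, 128.6]
tcp_rot: [-3.141, 0.0, -3.141]
contact_force: [1.2, -0.5, 0.0]
opening: 1.007
```

>>> {"fn": "carry_out", "kwargs": {"increments": [[[0, 0, 0, 0, 0, 0], [0, 0, 0, 0, 0, 0], [0, 0, 0, 0, 0, 0], [0, 0, 0, 0, 0, 0], [0, 0, 0, 0, 0, 0]]], "hand": 1, "squeeze": 50}}

```text
clock: 20.38
eef_pos: [599.2, -323.0, 128.7]
tcp_rot: [-3.141, 0.0, -3.14]
contact_force: [-1.0, -1.7, 3.4]
opening: 0.31
```

>>> {"fn": "carry_out", "kwargs": {"increments": [[[0, 0, 0, 0, 0, 0], [0, 0, 0, 0, 0, 0], [0, 0, 0, 0, 0, 0], [0, 0, 0, 0, 0, 0]]]}}

```text
clock: 20.72
eef_pos: [599.2, -323.1, 128.7]
tcp_rot: [-3.141, 0.0, -3.14]
contact_force: [0.1, -0.9, 3.1]
opening: 0.31
```

```bash
python3 - <<'E'
from h import *
go(458.5,-409,200)
E
```

```text
pos [ 599.2 -323.1  128.7] rot [-3.1413e+00  4.0000e-04 -3.1405e+00] shift [ 0.3521 -0.2145 -0.1783] turn [-0.0003  0.0003  0.0011] rows@30mm 5.988420443910075
```

>>> {"fn": "carry_out", "kwargs": {"increments": [[[0, 0, -0.01, 0, 0, 0], [0, 0, -0.04, 0, 0, 0], [0, 0, -0.09, 0, 0, 0], [0, 0, -0.14, 0, 0, 0], [0.03, -0.02, -0.18, 0, 0, 0]]]}}

```text
clock: 21.13
eef_pos: [588.9, -330.0, 202.5]
tcp_rot: [3.142, 0.002, -3.139]
contact_force: [-0.1, 0.5, -2.7]
opening: 0.309
```

>>> {"fn": "carry_out", "kwargs": {"increments": [[[0.06, -0.04, 0, 0, 0, 0], [0.13, -0.08, 0, 0, 0, 0], [0.2, -0.12, 0, 0, 0, 0], [0.26, -0.155, 0, 0, 0, 0], [0.31, -0.185, 0, 0, 0, 0]]]}}

```text
clock: 21.55
eef_pos: [461.2, -405.6, 201.1]
tcp_rot: [3.142, -0.001, -3.141]
contact_force: [-0.2, -0.5, -3.1]
opening: 0.306
```

```bash
python3 - <<'E'
from h import *
go(458.8,-409.1,134)
f=optics.grab_frame("wrist");coasters(f); p=sense()["eef_pos"]; cap(f,p[2]+2.5,p[0],p[1]);cv2.imwrite("pics/w12.png",cv2.cvtColor(f["img"],cv2.COLOR_RGB2BGR))
E
```

```text
pos [ 461.2 -405.6  201.1] rot [ 3.1415e+00 -5.0000e-04 -3.1409e+00] shift [ 0.006  -0.0087  0.1678] turn [ 0.0001 -0.0005  0.0007] rows@30mm 2.242352853408984
coaster px 256.0 150.0 centroid [ 439.4 -411.9] circ [ 457.9 -409.4] D 81.9
coaster px 416.0 166.0 centroid [ 457.  -236.3] circ [ 463.7 -223.6] D 68.0
coaster px 449.0 281.0 centroid [ 601.1 -175.2] circ [ 608.8 -168.2] D 59.7
cap n 3068 z 204.3 mean [ 459.4 -405.4] circ [ 461.2 -405.5] D 38.1
```

View pics/w12.png

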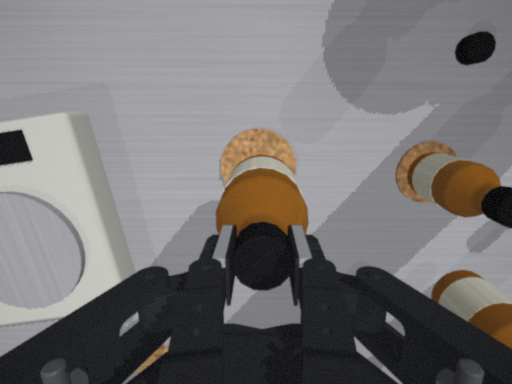

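The large bottle hangs upright over its coaster (257,160), with the scale well clear to the left.

>>> {"fn": "carry_out", "kwargs": {"increments": [[[0.003, -0.005, 0.02, 0, 0, 0], [0.006, -0.009, 0.06, 0, 0, 0], [0.006, -0.009, 0.1, 0, 0, 0], [0.006, -0.009, 0.13, 0, 0, 0], [0.006, -0.009, 0.14, 0, 0, 0]]]}}

```text
clock: 22.02
eef_pos: [460.4, -407.5, 142.3]
tcp_rot: [3.139, -0.002, -3.14]
contact_force: [-0.8, 0.8, -2.6]
opening: 0.312
```

>>> {"fn": "carry_out", "kwargs": {"increments": [[[0, 0, 0.004, 0, 0, 0], [0, 0, 0.004, 0, 0, 0], [0, 0, 0.004, 0, 0, 0]]]}}

```text
clock: 22.27
eef_pos: [461.4, -408.8, 143.5]
tcp_rot: [-3.141, 0.001, -3.14]
contact_force: [-0.0, -0.1, -2.3]
opening: 0.31
```

```bash
python3 - <<'E'
from h import *
go(458.8,-409.1,134)
E
```

```text
pos [ 461.4 -408.8  143.5] rot [-3.1411e+00  6.0000e-04 -3.1401e+00] shift [ 0.0065 -0.0008  0.0237] turn [-0.0005  0.0006  0.0014] rows@30mm 0.32772938270998153
```

>>> {"fn": "carry_out", "kwargs": {"increments": [[[0.003, 0, 0.004, 0, 0, 0], [0.006, 0, 0.008, 0, 0, 0], [0.006, 0, 0.013, 0, 0, 0], [0.006, 0, 0.017, 0, 0, 0], [0.006, 0, 0.019, 0, 0, 0]]]}}

```text
clock: 22.68
eef_pos: [458.3, -408.6, 135.1]
tcp_rot: [3.142, -0.0, -3.141]
contact_force: [-0.0, -0.2, -2.3]
opening: 0.309
```

>>> {"fn": "carry_out", "kwargs": {"increments": [[[0, 0, 0.001, 0, 0, 0], [0, 0, 0.002, 0, 0, 0], [0, 0, 0.002, 0, 0, 0], [0, 0, 0.002, 0, 0, 0]]]}}

```text
clock: 23.02
eef_pos: [458.4, -408.7, 134.5]
tcp_rot: [-3.142, 0.0, -3.14]
contact_force: [0.7, -0.2, -2.7]
opening: 0.305
```

>>> {"fn": "carry_out", "kwargs": {"increments": [[[0, 0, 0.001, 0, 0, 0], [0, -0.001, 0.002, 0, 0, 0], [0, -0.001, 0.002, 0, 0, 0], [0, -0.001, 0.002, 0, 0, 0]]]}}

```text
clock: 23.35
eef_pos: [458.4, -409.2, 133.8]
tcp_rot: [-3.141, 0.0, -3.141]
contact_force: [0.3, 0.1, -1.7]
opening: 0.307
```

>>> {"fn": "carry_out", "kwargs": {"increments": [[[0, 0, 0.001, 0, 0, 0], [0, 0, 0.001, 0, 0, 0], [0, 0, 0.001, 0, 0, 0]]]}}

```text
clock: 23.6
eef_pos: [458.6, -409.3, 133.7]
tcp_rot: [-3.141, 0.0, -3.141]
contact_force: [-0.8, -0.5, 3.3]
opening: 0.307
```

Contact made. Releasing.

>>> {"fn": "carry_out", "kwargs": {"increments": [[[0, 0, 0, 0, 0, 0], [0, 0, 0, 0, 0, 0], [0, 0, 0, 0, 0, 0]]], "hand": 0.5}}

```text
clock: 23.85
eef_pos: [458.4, -409.1, 133.2]
tcp_rot: [-3.142, 0.0, -3.141]
contact_force: [0.2, 0.1, -0.1]
opening: 0.5
```

>>> {"fn": "carry_out", "kwargs": {"increments": [[[0, 0, 0, 0, 0, 0], [0, 0, 0, 0, 0, 0], [0, 0, -0.02, 0, 0, 0], [0, 0, -0.06, 0, 0, 0], [0, 0, -0.12, 0, 0, 0]]], "hand": 0}}

```text
clock: 24.27
eef_pos: [457.5, -408.2, 180.4]
tcp_rot: [3.139, -0.003, -3.141]
contact_force: [0.1, 0.2, 0.0]
opening: 1.002
```

>>> {"fn": "carry_out", "kwargs": {"increments": [[[0, 0, -0.08, 0, 0, 0], [0, 0, -0.16, 0, 0, 0], [0, 0, -0.23, 0, 0, 0], [0, 0, -0.28, 0, 0, 0], [0, 0, -0.3, 0, 0, 0]]]}}

```text
clock: 24.68
eef_pos: [459.4, -410.0, 305.6]
tcp_rot: [-3.138, 0.004, -3.14]
contact_force: [0.6, 0.8, 0.2]
opening: 0.999
```

```bash
python3 - <<'E'
from h import *
f=optics.grab_frame("wrist"); cv2.imwrite("pics/w13.png",cv2.cvtColor(f["img"],cv2.COLOR_RGB2BGR)); cap(f,136,458,-409); coasters(f)
go(619,-160,300)
E
```

```text
cap n 587 z 137.2 mean [ 458.1 -409.4] circ [ 458.1 -409.3] D 28.4
coaster px 263.0 138.0 centroid [ 438.2 -408.5] circ [ 458.  -409.2] D 81.5
coaster px 494.0 147.0 centroid [450.  -80.4] circ [452.5 -69.3] D 54.6
coaster px 384.0 151.0 centroid [ 456.8 -236.3] circ [ 463.8 -223.7] D 67.5
coaster px 256.0 299.0 centroid [ 704.3 -419.1] circ [ 708.9 -420. ] D 270.5
pos [ 459.4 -410.   305.4] rot [-3.1379  0.0041 -3.1405] shift [-0.3997  0.6246  0.0127] turn [-0.0035  0.0039  0.001 ] rows@30mm 9.888520927262753
```

View pics/w13.png

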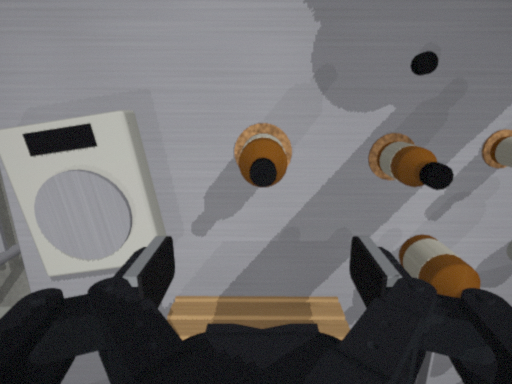

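Large bottle centred on its coaster to about 0.2 mm. Next the largest.

>>> {"fn": "carry_out", "kwargs": {"increments": [[[-0.03, 0.05, 0, 0, 0, 0], [-0.08, 0.12, 0, 0, 0, 0], [-0.13, 0.2, 0, 0, 0, 0], [-0.18, 0.28, 0, 0, 0, 0], [-0.23, 0.36, 0, 0, 0, 0]]]}}

```text
clock: 25.15
eef_pos: [550.2, -263.3, 299.7]
tcp_rot: [3.141, -0.002, -3.141]
contact_force: [1.4, -0.2, 0.1]
opening: 1.0
```

>>> {"fn": "carry_out", "kwargs": {"increments": [[[-0.05, 0.08, 0, 0, 0, 0], [-0.1, 0.15, 0, 0, 0, 0], [-0.14, 0.21, 0, 0, 0, 0], [-0.165, 0.255, 0, 0, 0, 0], [-0.17, 0.26, 0, 0, 0, 0]]]}}

```text
clock: 25.57
eef_pos: [619.0, -157.5, 299.5]
tcp_rot: [3.14, -0.002, -3.138]
contact_force: [-0.2, -0.4, -0.2]
opening: 1.001
```

>>> {"fn": "carry_out", "kwargs": {"increments": [[[0, 0, 0, 0, 0, 0], [0, 0, 0, 0, 0, 0]]]}}

```text
clock: 25.73
eef_pos: [617.4, -161.3, 300.2]
tcp_rot: [-3.142, -0.002, -3.14]
contact_force: [-0.1, 0.1, -0.1]
opening: 1.001
```

```bash
python3 - <<'E'
from h import *
f=optics.grab_frame("wrist"); cv2.imwrite("pics/w14.png",cv2.cvtColor(f["img"],cv2.COLOR_RGB2BGR)); cap(f,144,618,-160); coasters(f)
go(619,-160,141.8)
E
```

```text
cap n 632 z 145.1 mean [ 618.7 -160.4] circ [ 618.7 -160. ] D 28.7
coaster px 82.0 36.0 centroid [ 465.1 -391. ] circ [ 457.9 -408. ] D 82.8
coaster px 455.0 21.0 centroid [447.5  82.8] circ [432.6  83. ] D 98.3
coaster px 327.0 33.0 centroid [460.4 -77.8] circ [453.  -67.8] D 54.6
coaster px 222.0 46.0 centroid [ 476.2 -211.9] circ [ 464.8 -222.1] D 67.8
coaster px 113.0 221.0 centroid [ 718.2 -383.9] circ [ 761.3 -418.6] D 292.5
pos [ 617.3 -161.7  300.5] rot [-3.1415e+00 -1.4000e-03 -3.1410e+00] shift [-0.0047  0.0043  0.3968] turn [-0.0001 -0.0014  0.0006] rows@30mm 5.2908221338867
```

View pics/w14.png

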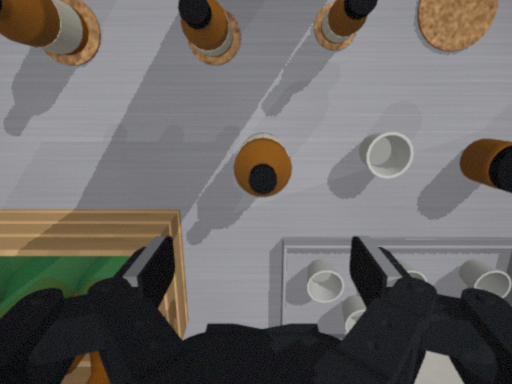

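The view shows the largest bottle's cap at (262,178) and free space around it.

>>> {"fn": "carry_out", "kwargs": {"increments": [[[-0.005, 0.003, 0.05, 0, 0, 0], [-0.005, 0.003, 0.12, 0, 0, 0], [-0.005, 0.003, 0.2, 0, 0, 0], [-0.005, 0.003, 0.27, 0, 0, 0], [-0.005, 0.003, 0.32, 0, 0, 0]]]}}

```text
clock: 26.2
eef_pos: [618.1, -160.9, 170.6]
tcp_rot: [3.141, -0.003, 3.141]
contact_force: [-0.6, 0.2, -0.5]
opening: 0.999
```

>>> {"fn": "carry_out", "kwargs": {"increments": [[[0, 0, 0.03, 0, 0, 0], [0, 0, 0.05, 0, 0, 0], [0, 0, 0.065, 0, 0, 0], [0, 0, 0.07, 0, 0, 0], [0, 0, 0.07, 0, 0, 0]]]}}

```text
clock: 26.62
eef_pos: [620.4, -160.1, 145.8]
tcp_rot: [-3.141, 0.001, -3.141]
contact_force: [-0.2, -0.4, 0.1]
opening: 1.001
```

```bash
python3 - <<'E'
from h import *
go(619.3,-160.2,141.8)
f=optics.grab_frame("wrist"); cv2.imwrite("pics/w15.png",cv2.cvtColor(f["img"],cv2.COLOR_RGB2BGR))
E
```

```text
pos [ 620.4 -160.1  145.8] rot [-3.1414e+00  7.0000e-04 -3.1408e+00] shift [ 0.0027 -0.0003  0.0099] turn [-0.0002  0.0007  0.0008] rows@30mm 0.1372525185948881
```

View pics/w15.png

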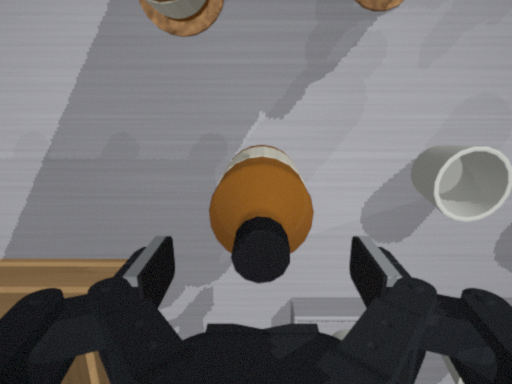

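Cap (261,249) is centred between the jaws. Gripping.

>>> {"fn": "carry_out", "kwargs": {"increments": [[[0.001, 0, 0.005, 0, 0, 0], [0.002, 0, 0.01, 0, 0, 0], [0.002, 0, 0.01, 0, 0, 0]]]}}

```text
clock: 26.92
eef_pos: [619.3, -159.6, 141.4]
tcp_rot: [-3.142, 0.0, -3.14]
contact_force: [-1.1, 0.1, 0.6]
opening: 0.999
```

>>> {"fn": "carry_out", "kwargs": {"increments": [[[0, 0, 0, 0, 0, 0], [0, 0, 0, 0, 0, 0], [0, 0, 0, 0, 0, 0], [0, 0, 0, 0, 0, 0], [0, 0, 0, 0, 0, 0]]], "hand": 1, "squeeze": 60}}

```text
clock: 27.33
eef_pos: [619.4, -159.8, 141.5]
tcp_rot: [-3.141, 0.0, -3.14]
contact_force: [-1.0, -4.7, 7.4]
opening: 0.31
```

>>> {"fn": "carry_out", "kwargs": {"increments": [[[0, 0, 0, 0, 0, 0], [0, 0, 0, 0, 0, 0], [0, 0, 0, 0, 0, 0], [0, 0, 0, 0, 0, 0]]]}}

```text
clock: 27.67
eef_pos: [619.5, -159.9, 141.6]
tcp_rot: [-3.141, 0.0, -3.141]
contact_force: [-0.6, -1.5, 3.9]
opening: 0.308
```

```bash
python3 - <<'E'
from h import *
go(432.5,83.2,300)
E
```

```text
pos [ 619.5 -159.9  141.6] rot [-3.1413e+00  5.0000e-04 -3.1405e+00] shift [ 0.4667  0.6081 -0.3965] turn [-0.0002  0.0005  0.001 ] rows@30mm 11.50687878317875
```

>>> {"fn": "carry_out", "kwargs": {"increments": [[[0, 0, -0.01, 0, 0, 0], [0, 0, -0.04, 0, 0, 0], [0, 0, -0.1, 0, 0, 0], [0, 0, -0.17, 0, 0, 0], [0, 0, -0.24, 0, 0, 0]]]}}

```text
clock: 28.08
eef_pos: [618.6, -159.4, 238.2]
tcp_rot: [3.141, -0.002, -3.141]
contact_force: [1.9, 0.5, -2.5]
opening: 0.303
```

>>> {"fn": "carry_out", "kwargs": {"increments": [[[0, 0, -0.06, 0, 0, 0], [0, 0, -0.11, 0, 0, 0], [0.02, 0.03, -0.14, 0, 0, 0], [0.06, 0.08, -0.15, 0, 0, 0], [0.11, 0.14, -0.15, 0, 0, 0]]]}}

```text
clock: 28.5
eef_pos: [575.8, -103.9, 299.2]
tcp_rot: [-3.141, 0.003, 3.141]
contact_force: [0.3, 0.9, -4.1]
opening: 0.304
```

>>> {"fn": "carry_out", "kwargs": {"increments": [[[0.05, 0.065, 0, 0, 0, 0], [0.1, 0.13, 0, 0, 0, 0], [0.15, 0.195, 0, 0, 0, 0], [0.2, 0.26, 0, 0, 0, 0], [0.25, 0.325, 0, 0, 0, 0]]]}}

```text
clock: 28.92
eef_pos: [473.5, 27.2, 297.7]
tcp_rot: [3.141, -0.0, -3.141]
contact_force: [-0.2, 0.4, -3.3]
opening: 0.303
```

>>> {"fn": "carry_out", "kwargs": {"increments": [[[0.04, 0.05, 0, 0, 0, 0], [0.07, 0.09, 0, 0, 0, 0], [0.09, 0.12, 0.02, 0, 0, 0], [0.105, 0.14, 0.06, 0, 0, 0], [0.105, 0.14, 0.1, 0, 0, 0]]]}}

```text
clock: 29.33
eef_pos: [431.9, 83.5, 257.8]
tcp_rot: [3.141, 0.001, -3.139]
contact_force: [0.8, -0.3, -3.6]
opening: 0.305
```

```bash
python3 - <<'E'
from h import *
go(432.4,83.2,146.8)
f=optics.grab_frame("wrist");coasters(f); p=sense()["eef_pos"]; cap(f,p[2]+2.5,p[0],p[1]);cv2.imwrite("pics/w16.png",cv2.cvtColor(f["img"],cv2.COLOR_RGB2BGR))
E
```

```text
pos [431.9  83.5 257.8] rot [ 3.1406e+00  9.0000e-04 -3.1391e+00] shift [-0.0011 -0.0011  0.2775] turn [0.001  0.0008 0.0023] rows@30mm 3.700720131721741
coaster px 261.0 141.0 centroid [408.2  83. ] circ [432.2  83.1] D 96.9
coaster px 152.0 169.0 centroid [444.8 -57.1] circ [452.  -66.6] D 54.5
coaster px 36.0 179.0 centroid [ 458.2 -209.4] circ [ 463.7 -221.4] D 68.7
cap n 3159 z 260.6 mean [430.9  83.7] circ [431.7  83.7] D 37.5
```

View pics/w16.png

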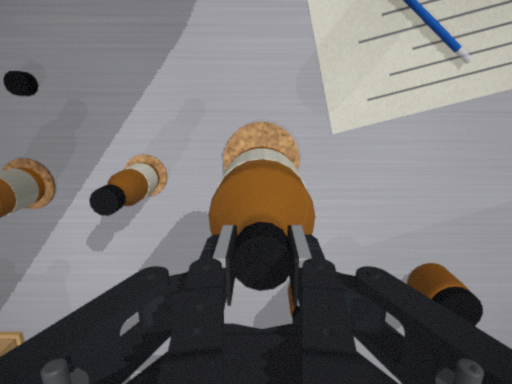

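Largest bottle is held above its coaster at (261,150). Lowering.

>>> {"fn": "carry_out", "kwargs": {"increments": [[[-0.001, 0, 0.04, 0, 0, 0.002], [-0.002, 0, 0.1, 0, 0, 0.002], [-0.002, 0, 0.16, 0, 0, 0.002], [-0.002, 0, 0.21, 0, 0, 0.002], [-0.002, 0, 0.24, 0, 0, 0.002]]]}}

```text
clock: 29.8
eef_pos: [433.0, 81.8, 160.1]
tcp_rot: [-3.141, -0.002, 3.14]
contact_force: [-0.5, 0.4, -3.7]
opening: 0.306
```

>>> {"fn": "carry_out", "kwargs": {"increments": [[[0, 0, 0.006, 0, 0, 0], [0, 0, 0.01, 0, 0, 0], [0, 0, 0.01, 0, 0, 0], [0, 0, 0.01, 0, 0, 0]]]}}

```text
clock: 30.13
eef_pos: [434.6, 82.2, 158.4]
tcp_rot: [3.141, 0.002, 3.141]
contact_force: [-0.0, 0.6, -3.6]
opening: 0.303
```

```bash
python3 - <<'E'
from h import *
go(432.6,83.2,146.8)
E
```

```text
pos [434.6  82.2 158.4] rot [3.1413e+00 1.6000e-03 3.1405e+00] shift [0.0051 0.0026 0.0289] turn [ 0.0003  0.0015 -0.001 ] rows@30mm 0.39271993742145866
```

>>> {"fn": "carry_out", "kwargs": {"increments": [[[0.002, 0.001, 0.005, 0, 0, 0], [0.004, 0.002, 0.01, 0, 0, 0], [0.004, 0.002, 0.015, 0, 0, 0], [0.004, 0.002, 0.02, 0, 0, 0], [0.004, 0.002, 0.023, 0, 0, 0]]]}}

```text
clock: 30.55
eef_pos: [432.2, 82.9, 147.9]
tcp_rot: [-3.142, -0.0, 3.141]
contact_force: [0.1, 0.0, -2.5]
opening: 0.308
```

>>> {"fn": "carry_out", "kwargs": {"increments": [[[0, 0, 0.001, 0, 0, 0], [0, 0, 0.002, 0, 0, 0], [0, 0, 0.002, 0, 0, 0], [0, 0, 0.002, 0, 0, 0]]]}}

```text
clock: 30.88
eef_pos: [432.3, 82.9, 147.3]
tcp_rot: [-3.142, -0.0, 3.141]
contact_force: [-0.6, -0.3, -3.1]
opening: 0.304
```

>>> {"fn": "carry_out", "kwargs": {"increments": [[[0, 0, 0.001, 0, 0, 0], [0, 0, 0.0015, 0, 0, 0], [0, 0, 0.002, 0, 0, 0], [0, 0, 0.002, 0, 0, 0]]]}}

```text
clock: 31.22
eef_pos: [432.4, 82.9, 146.6]
tcp_rot: [-3.142, 0.0, 3.141]
contact_force: [0.1, -0.5, -2.3]
opening: 0.307
```

>>> {"fn": "carry_out", "kwargs": {"increments": [[[0, 0, 0.001, 0, 0, 0], [0, 0, 0.001, 0, 0, 0], [0, 0, 0.001, 0, 0, 0]]]}}

```text
clock: 31.47
eef_pos: [432.6, 82.9, 146.5]
tcp_rot: [-3.142, 0.001, 3.141]
contact_force: [-0.4, -2.0, 5.7]
opening: 0.303
```

Contact made. Releasing.

>>> {"fn": "carry_out", "kwargs": {"increments": [[[0, 0, 0, 0, 0, 0], [0, 0, 0, 0, 0, 0], [0, 0, 0, 0, 0, 0]]], "hand": 0.5}}

```text
clock: 31.72
eef_pos: [432.3, 82.9, 146.0]
tcp_rot: [3.142, 0.0, 3.141]
contact_force: [-0.3, -0.0, -0.0]
opening: 0.499
```

>>> {"fn": "carry_out", "kwargs": {"increments": [[[0, 0, 0, 0, 0, 0], [0, 0, 0, 0, 0, 0], [0, 0, -0.02, 0, 0, 0], [0, 0, -0.06, 0, 0, 0], [0, 0, -0.12, 0, 0, 0]]], "hand": 0}}

```text
clock: 32.13
eef_pos: [431.0, 82.7, 193.7]
tcp_rot: [-3.141, -0.003, 3.141]
contact_force: [0.3, 0.1, -0.5]
opening: 0.998
```

>>> {"fn": "carry_out", "kwargs": {"increments": [[[0, 0, -0.08, 0, 0, 0], [0, 0, -0.16, 0, 0, 0], [0, 0, -0.22, 0, 0, 0], [0, 0, -0.25, 0, 0, 0], [0, 0, -0.26, 0, 0, 0]]]}}

```text
clock: 32.55
eef_pos: [433.3, 83.1, 301.1]
tcp_rot: [3.141, 0.005, 3.141]
contact_force: [-0.4, 0.2, -0.2]
opening: 1.003
```

>>> {"fn": "carry_out", "kwargs": {"increments": [[[0, 0, 0, 0, 0, 0], [0, 0, 0, 0, 0, 0], [0, 0, 0, 0, 0, 0]]]}}

```text
clock: 32.8
eef_pos: [431.5, 82.7, 297.0]
tcp_rot: [-3.141, -0.002, 3.141]
contact_force: [0.8, -0.2, -0.5]
opening: 1.001
```

```bash
python3 - <<'E'
from h import *
f=optics.grab_frame("wrist"); cv2.imwrite("pics/w17.png",cv2.cvtColor(f["img"],cv2.COLOR_RGB2BGR)); cap(f,149,432,83); cap(f,110,453,-68);coasters(f)
f=optics.grab_frame("scene"); cv2.imwrite("pics/s17.png",cv2.cvtColor(f["img"],cv2.COLOR_RGB2BGR))
print([np.round(d["point"]) for d in nets.tip_of("jar_a","scene")])
for h,x,y in [(110,457,-69),(123,468,-222),(136,462,-409),(149,436,82)]: cap(f,h,x,y)
s=sense();print(s["eef_pos"],s["contact_force"],s["clock"])
E
```

```text
cap n 682 z 150.1 mean [431.9  82.3] circ [432.   82.4] D 28.8
cap n 514 z 110.7 mean [452.7 -66.2] circ [452.7 -66.1] D 29.8
coaster px 263.0 138.0 centroid [408.1  85. ] circ [431.8  83.1] D 96.6
coaster px 163.0 164.0 centroid [444.7 -57.1] circ [452.2 -66.9] D 54.5
coaster px 58.0 174.0 centroid [ 458.2 -209.2] circ [ 463.7 -221.4] D 68.2
[array([626., 153.,   1.]), array([608., 324.,   0.])]
cap n 62 z 108.7 mean [457.3 -69.4] circ [457.9 -69. ] D 32.5
cap n 68 z 121.4 mean [ 468.9 -222.5] circ [ 469.3 -221.8] D 32.1
cap n 76 z 134.5 mean [ 463.2 -408.3] circ [ 463.6 -407.1] D 34.4
cap n 51 z 147.6 mean [437.1  80. ] circ [435.5  78.4] D 31.7
[431.76611816  82.79985401 297.10140126] [-0.92199195  0.12197833 -0.27139176] 32.95
```

View pics/w17.png

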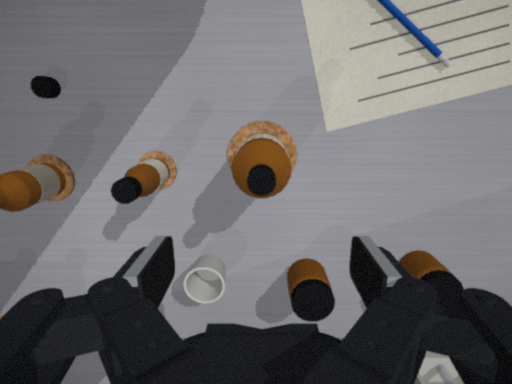

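View pics/s17.png

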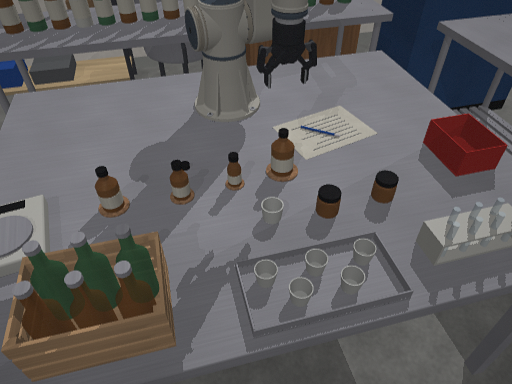

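All four bottles stand upright on their coasters (scene px ≈ (283,155), (234,170), (180,183), (109,190)). The jars at (329,200) and (384,186) haven't moved, and the gripper is clear.

```bash
python3 -c "
from rig import r
print(r.sign_off())"
```

```text
the job is handed in; nothing more can be done
None
```

All four amber bottles are standing upright on the coasters of their own rank, placed in order from smallest to largest. I lifted each by its cap and lowered it until the wrist force showed light contact (about 3.5–6 N) before opening the jaws. The job was handed in at about 33 s with the gripper open and clear, about 150 mm above the last bottle.

**Centring:** wrist-camera checks after each release put every cap within about 1 mm of its coaster's centre:

| Bottle | Offset from coaster centre (mm) |
|---|---|
| Small | 0.8 |
| Medium | 0.3 |
| Large | 0.1 |
| Largest | 0.7 |

**Disagreement between cameras:** the scene camera reads about 4–5 mm farther out in x than the wrist and top cameras. It showed the same shift for bottles and most coasters, so I took it as a calibration offset and used the wrist camera.

**Jars:** after the last placement, the scene camera found both within about 4 mm of where they started, which is the detector's own accuracy. Nothing tipped over.

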